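Push a slide holder under a sprung stage clip

ROBOT

A 7-joint arm with a two-finger parallel gripper is mounted at the origin on the work surface. World frame = base frame: x ahead of the robot, y to its left, z up, the work surface at z = 0. Lengths are in mm, angles in rad, forces in N, time in s.
With the tool pointing down it reaches from about 350 to 900 mm from the base axis. Payload 19.9 kg.
Tool frame: the origin (TCP) lies at the very end of the fingers, on their centre line; the grasp point (between the pads) lies 19 mm behind it; z points along the fingers, x is the direction in which the jaws open and shut, and the axes are right-handed (so a half turn about z gives the same grasp; the last joint's range is limited). The gripper opens to 94 mm and grips with 3 to 60 N. Pads are 16 mm wide; open, the fingers measure 119 mm over their backs; the gripper's body (75 mm by 177 mm) begins 78 mm behind the grasp point.
Start: joints at [-1.177, 0.417, -0.01, 1.614, 0.005, 1.111, -0.053], TCP at [263.255, 566.829, 205.425] pointing down, gripper open.
Joint ranges: [-2.81, 2.81], [-0.39, 2.02], [-1.27, 1.25], [0.06, 2.57], [-1.19, 4.33], [0.19, 2], [-2.82, 2.82]. Speed limits (rad/s): [1.89, 1.89, 2.39, 2.39, 3.01, 3.01, 3.01].

INTERFACE

Orientations are given as a rotation vector (axis times angle).
In Python, from station import arm gives the robot as it stands.
- The arm moves only by the tool jog_arm, never from a script. Its argument "plan" is a list of rows, each an object of numbers: "x", "y", "z": the shift along the world's x, y, z as a fraction of full scale; "wx", "wy", "wz": the turn, a rotation vector about the world's x, y, z as a fraction of full scale. In form: [{"x": .., "y": .., "z": .., "wx": .., "wy": .., "wz": ..}, ...]. A call has 1 to 8 rows; each row shifts and turns the commanded pose from where the row before left it; what a row does not reach is not made up. Full scale, the value 1, is 0.04 m for a shift and 6 degrees for a turn. A row lasts 1/10 s, in which the tool goes at most 50 mm and 8.59 degrees, less where a joint would pass 70% of its speed; a pose out of reach is approached as far as the arm can. A call with a number of a shift or a turn outside -1 to 1 is refused whole. A call with a gripper value outside its range is refused whole. "grip" is the closure, from -1 (fully open) to 1 (shut), set as the call begins (left out, the last holds). The fingers move at their own pace and stop on an object; "force" is the grip in N (left out, the last holds). Time passes only in rows, so rows that do not move let the fingers close. It gives the time, the measured TCP pose, the force and the opening at its end, in the units of the state.
- arm.sense(): the state, without advancing time (a new reading comes with each control period).
- arm.grab_frame(name): name is "scene" or "top"; returns the picture (420x560x3 uint8, blue, green, red); there is no depth.
- arm.calibration(name): a dict with "fx", "fy", "cx", "cy" (pixels), "origin" and "orientation" of the camera in the world. Camera axes: x right, y up, looking along -z (the intrinsics and any distortion apply to the point x, -y, -z); pixel columns grow to the right and rows downward; lengths in mm; the calibration is good to about 2 mm. A picture is of the moment at which its call begins. calibration takes no time and is no camera call.
- arm.sign_off(): hands the job in, once; it reports no verdict.
The state is a dict: "clock": time; "joints": joint angles; "qvel": joint speeds; "effort": joint torques, N m; "eef_pos": TCP position; "tcp_rot": TCP orientation; "force": force on the tool from outside, world axes, zero at the start; "wrist_torque": the same for the moment, N m; "opening": opening from 0.0 (shut) to 1.0 (fully open).
Only numpy, scipy, OpenCV 4.12 (cv2) and the standard library are available. Lean on these libraries where they do the work, as an engineer would, in place of code of your own. Each camera call takes 0.05 s, during which the arm holds its last target.

TASK

Load the slide holder that lies in the channel of the inspection stage: with one fingertip press the clip's long bar down to raise the clip, and while keeping it down, push the holder along the channel under the clip with the other fingertip until it is fully home against the end stop. Then let go, so that the clip closes on the holder, and move clear. Do not grip or lift the holder, and leave the spare holder, the vial and the jar alone.

Things in the scene. Friction and masses are not known exactly. Their poses are not given: they have to be found in the camera images.
- stage: Inspection stage: aluminium plate 178 x 95 mm fixed to the bench, yaw within 25 deg of the world axes. Origin on the bench surface, z up; deck (top) 10 mm up, spanning x -100 to 78, y -45 to 50 mm. The holder's channel runs along x at y = 0; the holder is pushed to +x. The clip's hinge rod (8 mm thick) runs along x at y = 38 mm, 30 mm up, on two posts at x = -94 and 54 mm (12 mm wide, 36 mm high).
- channel_mouth (a point): Centre of the channel's open end, on the deck: stage x -85, y 0, 10 mm up. Stage's axes. The channel is 52 mm wide, between two aluminium rails (7 mm wide, tops 18 mm above the bench), and ends 145 mm on, at stage x = 60, at a cross bar, the end stop (top 22 mm up). Only the clip's tongue stands over it.
- clip (a joint): Angle (rad) of the spring clip, a dark steel rocker on the hinge rod: 0 at rest, grows to a stop at 0.30 as its long bar (stage +y side) is pressed and its tongue over the channel rises. The tongue clears the holder from 0.12; by 4.5 mm at 0.22. Closed on the holder it reads about 0.12. Pressed at the bar's middle line: 2 N to start, 5.5 N at 0.22. It springs back when let go.
- clip_foot (a point): Middle of the tongue's blunt foot, a 10 mm thick dark steel cylinder 24 mm long along the channel; at rest at stage x 30, y -5 mm, 24 mm up, its underside 19 mm above the bench, so that it blocks the holder, whose top is 24 mm up. Rises and turns with the clip.
- bar_mid (a point): Mid top face of the clip's press bar, a flat dark steel strip 158 (along stage x) by 36 by 3 mm. At rest it slopes up outward by 0.22 rad, this point at stage x -36, y 77, 25 mm up. Pressed to clip = 0.22 it is level, top 17 mm up, over stage x -115 to 43, y 57 to 93 mm; a fingertip can slide along it, and one at that height in the channel meets the holder half-way up.
- holder_center (a point): Centre of the slide holder to load: white plastic block 60 (x, along the channel) by 50 (y) by 14 mm high, about 50 g, with a glass slide in its top. It starts flat on the deck in the channel, short of the clip. Its centre is 17 mm above the bench, its rear end 30 mm behind (towards stage -x); its axes are the stage's within 1 degree.
- holder: The same slide holder; origin at the centre of its underside, x along the channel, z up.
- home (a point): Fixed point of the stage where the holder's centre is when fully home: stage x 30, y 0, 17 mm above the bench. Stage's axes.
- spare_center (a point): Centre of the spare slide holder, the same as the one to load (60 x 50 x 14 mm), lying on the bench beside the stage at any yaw; leave alone.
- vial: Amber vial, 38 mm across, 72 mm tall, standing on the bench near the stage; origin at its foot; leave alone.
- pot: White jar, 46 mm across, 48 mm tall, standing on the bench near the stage; origin at its foot; leave alone.
Things that resemble listed ones, but are neither listed nor needed, are in the scene too. Leave any yellow look-alike of the holder alone.

How it is judged:
By the outcome, as a careful person would: the job done as asked, in the order asked, and still so for the second after the job is handed in, with the robot touching nothing.
It also fails if it takes over 35 s, if anything falls off the work surface, if the arm or the gripper's body presses on something with over 40 N, if the wrist force passes 120 N, or if a joint passes its speed limit or range.

## Working session

There is one attempt and no reset: what is moved stays moved. The work goes in short steps, Python scripts to look and compute and a tool call to move; the robot and the scene stay as the last step left them, time stands still between calls to the robot, and variables do not carry over. Pictures are saved under pics/ and viewed, and the job is handed in when it is done.

Besides the shell and the picture viewer there is one more tool, called after "Emit:" as name([rows], argument=value, ...), one row to a line, values as JSON. jog_arm: Moves the arm, as the interface text tells. Shift numbers are shares of 0.04 m and turn numbers shares of 6 degrees, none past 1 either way. Its arguments: {"type":"object","properties":{"plan":{"type":"array","items":{"type":"object","properties":{"x":{"type":"number","minimum":-1,"maximum":1},"y":{"type":"number","minimum":-1,"maximum":1},"z":{"type":"number","minimum":-1,"maximum":1},"wx":{"type":"number","minimum":-1,"maximum":1},"wy":{"type":"number","minimum":-1,"maximum":1},"wz":{"type":"number","minimum":-1,"maximum":1}}}},"grip":{"type":"number"},"force":{"type":"number"}},"required":["plan"]}

```bash
ls; mkdir -p pics; python3 - <<'E'
from station import arm
import cv2
for n in("scene","top"):
    f=arm.grab_frame(n); cv2.imwrite(f"pics/{n}0.png",f); print(arm.calibration(n))
print(arm.sense())
E
```

```text
pics
{'fx': 441.4763940136421, 'fy': 441.4763940136421, 'cx': 277.0794939718322, 'cy': 197.64293916536684, 'origin': array([1013.91018707,   36.96195153,  780.42542223]), 'orientation': array([0.44432196, 0.40632994, 1.48424132])}
{'fx': 392.21298651978236, 'fy': 392.21298651978236, 'cx': 281.1010197458896, 'cy': 210.59709214255892, 'origin': array([498.08323131,  71.77916758, 819.24457242]), 'orientation': array([ 0.04201477, -0.07761794, -1.56625821])}
{'clock': 0.1, 'joints': array([-1.17749039,  0.41791471, -0.01027272,  1.61409459,  0.0047339 ,
        1.11069809, -0.05297373]), 'qvel': array([-6.22884102e-05, -3.12196245e-04, -5.16881720e-04,  5.78645581e-04,
        1.59931184e-03,  1.13872053e-03,  3.09673220e-04]), 'effort': array([ 1.80384843e-03, -8.52584052e+01,  6.40406571e-01, -4.26694000e+01,
       -4.88379376e-02,  1.64144678e-02,  7.52674987e-05]), 'eef_pos': array([263.16780501, 566.52844034, 204.89587546]), 'tcp_rot': array([ 2.64770178e+00,  1.68965444e+00, -1.32921387e-03]), 'force': array([-0.30886798, -0.55062508,  0.30982694]), 'wrist_torque': array([ 0.00471524, -0.00027545,  0.01759271]), 'opening': 0.99895889546169}
```

View pics/scene0.png

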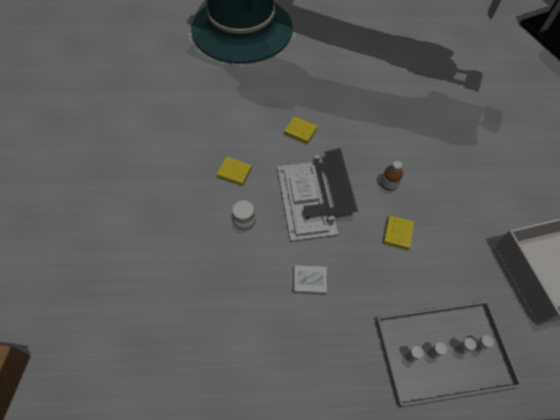

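View pics/top0.png

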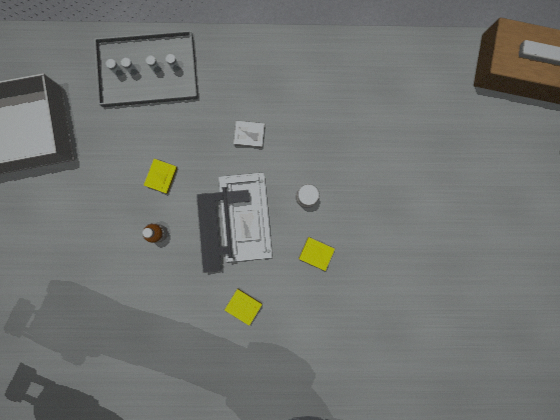

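```bash
python3 - <<'E'
import cv2
a=cv2.imread("pics/top0.png")[160:285,185:285]; b=cv2.imread("pics/scene0.png")[140:250,265:365]
a=cv2.resize(a,None,fx=4.8,fy=4.8,interpolation=cv2.INTER_CUBIC)
b=cv2.resize(b,None,fx=5,fy=5,interpolation=cv2.INTER_CUBIC)
import numpy as np
cv2.imwrite("pics/ta.png",np.clip(a*1.5,0,255).astype('uint8'));cv2.imwrite("pics/sb.png",np.clip(b*1.5,0,255).astype('uint8'))
E
```

```text
(no output)
```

View pics/ta.png

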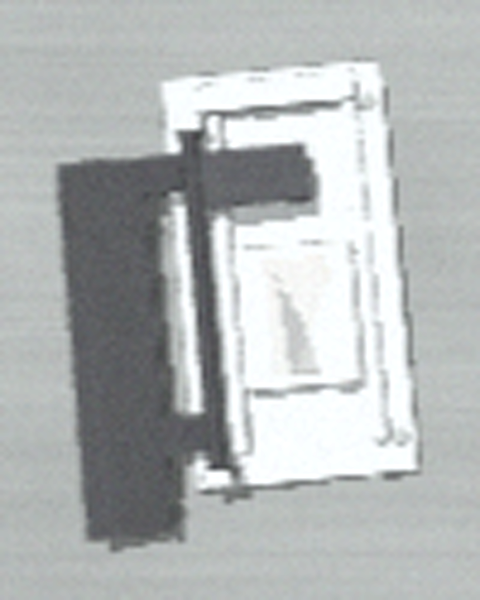

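View pics/sb.png

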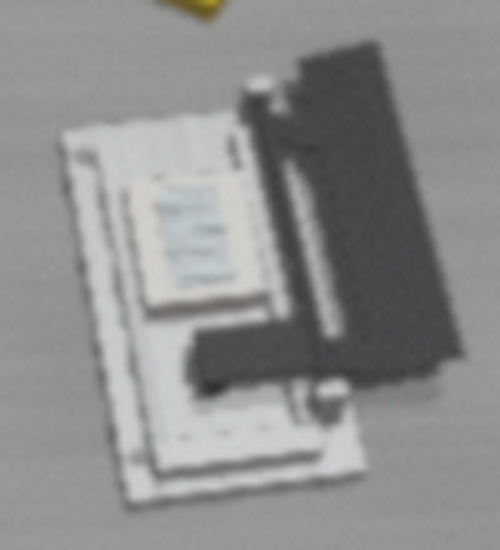

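```bash
cat > h.py <<'E'
from station import arm
import numpy as np
from scipy.spatial.transform import Rotation as R
def ray(n,uv,z):
    c=arm.calibration(n);uv=np.atleast_2d(np.array(uv,float))
    d=np.c_[(uv[:,0]-c['cx'])/c['fx'],-(uv[:,1]-c['cy'])/c['fy'],-np.ones(len(uv))]
    d=R.from_rotvec(c['orientation']).apply(d);o=c['origin']
    return o+d*((z-o[2])/d[:,2])[:,None]
def fit(P,Q): # Q=R P+t
    P=np.array(P,float);Q=Q[:,:2];pc,qc=P-P.mean(0),Q-Q.mean(0)
    a=np.arctan2((pc[:,0]*qc[:,1]-pc[:,1]*qc[:,0]).sum(),(pc*qc).sum())
    M=np.array([[np.cos(a),-np.sin(a)],[np.sin(a),np.cos(a)]]);t=Q.mean(0)-M@P.mean(0)
    return a,t,M,Q-(P@M.T+t)
E
python3 - <<'E'
from h import *
t=np.array([(163,82),(380,62),(418,470),(200,492)])/4.8+[185,160]
P=[(78,50),(78,-45),(-100,-45),(-100,50)]
a,tt,M,r=fit(P,ray("top",t,10));print(np.degrees(a),tt,r)
s=np.array([(62,132),(365,472),(130,503)])/5+[265,140]
a2,t2,M2,r2=fit([(-100,-45),(78,50),(78,-45)],ray("scene",s,10));print(np.degrees(a2),t2,r2)
def st(n,c,k,o,z): 
    return (ray(n,np.array(c)/k+o,z)[:,:2]-(tt if n=="top" else t2))@(M if n=="top" else M2)
print("holder top",st("top",[(240,240),(355,240),(362,382),(248,392)],4.8,[185,160],24))
print("holder scene",st("scene",[(130,180),(150,305),(270,295)],5,[265,140],24))
print("bar top",st("top",[(58,165),(88,540),(185,535),(160,165)],4.8,[185,160],25))
E
```

```text
5.771889915415919 [556.9965628  125.58775952] [[-0.47063259 -0.45422536]
 [-0.65535904  0.34230451]
 [ 0.51997529  0.96193051]
 [ 0.60601634 -0.85000966]]
5.557743952213038 [562.62436739 126.95575496] [[ 0.87769093  0.43822966]
 [-0.53323534 -1.31386032]
 [-0.34445558  0.87563065]]
holder top [[  4.81721952  21.40957239]
 [  0.15356996 -26.92243895]
 [-59.81073736 -24.24470461]
 [-59.30449937  23.76835577]]
holder scene [[-61.40386621 -21.92323092]
 [ -0.83567626 -23.71402479]
 [  1.20696463  24.7339823 ]]
bar top [[  43.75486305   94.84766466]
 [-113.9857094    95.29844289]
 [-115.93915966   55.05984101]
 [  39.66915384   52.0954506 ]]
```

```bash
cat >> h.py <<'E'
YAW=np.radians(5.67);T=np.array([559.8,126.3])
MS=np.array([[np.cos(YAW),-np.sin(YAW)],[np.sin(YAW),np.cos(YAW)]])
def rep(sx,sy,z):
    s=arm.sense();p=s['eef_pos'];q=R.from_rotvec(s['tcp_rot'])
    want=np.r_[MS@[sx,sy]+T,z]
    xa=q.apply([1,0,0]);za=q.apply([0,0,1])
    print("t",s['clock'],"tcp",p.round(1),"stage",(MS.T@(p[:2]-T)).round(1),"F",s['force'].round(1),"open",s['opening'])
    print("delta mm",(want-p).round(1),"units",((want-p)/40).round(3))
    print("xaxis deg",np.degrees(np.arctan2(xa[1],xa[0])),"zaxis",za.round(4))
E
python3 -c "
from h import *
rep(-80,38.5,80)"
```

```text
t 0.1 tcp [263.2 566.5 204.9] stage [-251.7  467.4] F [-0.3 -0.6  0.3] open 0.99895889546169
delta mm [ 213.2 -409.8 -124.9] units [  5.33  -10.246  -3.122]
xaxis deg 65.08868672101795 zaxis [-3.e-04 -1.e-03 -1.e+00]
```

Emit:
jog_arm([
  {"x": 0.33, "y": -0.64, "wz": 0.32},
  {"x": 0.33, "y": -0.64, "wz": 0.32},
  {"x": 0.33, "y": -0.64, "wz": 0.32},
  {"x": 0.33, "y": -0.64, "wz": 0.32},
  {"x": 0.33, "y": -0.64, "wz": 0.32},
  {"x": 0.33, "y": -0.64, "wz": 0.32},
  {"x": 0.33, "y": -0.64, "wz": 0.32},
  {"x": 0.33, "y": -0.64, "wz": 0.32},
], grip=-0.37)

```text
validation failed for argument at $.pl...
```

Emit:
jog_arm([
  {"x": 0.33, "y": -0.64, "wz": 0.32},
  {"x": 0.33, "y": -0.64, "wz": 0.32},
  {"x": 0.33, "y": -0.64, "wz": 0.32},
  {"x": 0.33, "y": -0.64, "wz": 0.32},
  {"x": 0.33, "y": -0.64, "wz": 0.32},
  {"x": 0.33, "y": -0.64, "wz": 0.32},
  {"x": 0.33, "y": -0.64, "wz": 0.32},
  {"x": 0.33, "y": -0.64, "wz": 0.32},
])

```text
validation failed for argument at $.pl...
```

```bash
python3 -c "
from h import *
rep(-80,38.5,80)"
```

```text
t 0.1 tcp [263.2 566.5 204.9] stage [-251.7  467.4] F [-0.3 -0.6  0.3] open 0.99895889546169
delta mm [ 213.2 -409.8 -124.9] units [  5.33  -10.246  -3.122]
xaxis deg 65.08868672101795 zaxis [-3.e-04 -1.e-03 -1.e+00]
```

Emit:
jog_arm([
  {"x": 0.33, "y": -0.64, "z": 0, "wx": 0, "wy": 0, "wz": 0.32},
  {"x": 0.33, "y": -0.64, "z": 0, "wx": 0, "wy": 0, "wz": 0.32},
  {"x": 0.33, "y": -0.64, "z": 0, "wx": 0, "wy": 0, "wz": 0.32},
  {"x": 0.33, "y": -0.64, "z": 0, "wx": 0, "wy": 0, "wz": 0.32},
  {"x": 0.33, "y": -0.64, "z": 0, "wx": 0, "wy": 0, "wz": 0.32},
  {"x": 0.33, "y": -0.64, "z": 0, "wx": 0, "wy": 0, "wz": 0.32},
  {"x": 0.33, "y": -0.64, "z": 0, "wx": 0, "wy": 0, "wz": 0.32},
  {"x": 0.33, "y": -0.64, "z": 0, "wx": 0, "wy": 0, "wz": 0.32},
], grip=-0.37)

```text
clock: 0.9
eef_pos: [369.2, 360.8, 205.2]
tcp_rot: [2.397, 2.03, -0.001]
force: [-0.1, -0.1, 0.7]
opening: 0.687
```

Emit:
jog_arm([
  {"x": 0.33, "y": -0.64, "z": 0, "wx": 0, "wy": 0, "wz": 0.32},
  {"x": 0.33, "y": -0.64, "z": 0, "wx": 0, "wy": 0, "wz": 0.32},
  {"x": 0.33, "y": -0.64, "z": 0, "wx": 0, "wy": 0, "wz": 0.32},
  {"x": 0.33, "y": -0.64, "z": 0, "wx": 0, "wy": 0, "wz": 0.32},
  {"x": 0.33, "y": -0.64, "z": 0, "wx": 0, "wy": 0, "wz": 0.32},
  {"x": 0.33, "y": -0.64, "z": 0, "wx": 0, "wy": 0, "wz": 0.32},
  {"x": 0.33, "y": -0.64, "z": 0, "wx": 0, "wy": 0, "wz": 0.32},
  {"x": 0.33, "y": -0.64, "z": 0, "wx": 0, "wy": 0, "wz": 0.32},
])

```text
clock: 1.7
eef_pos: [474.7, 156.1, 205.3]
tcp_rot: [-2.104, -2.333, 0.0]
force: [0.2, -0.3, -0.7]
opening: 0.688
```

```bash
python3 -c "
from h import *
rep(-80,38.5,80)"
```

```text
t 1.7 tcp [474.7 156.1 205.3] stage [-81.7  38.1] F [ 0.2 -0.3 -0.7] open 0.6880862947321731
delta mm [   1.7    0.6 -125.3] units [ 0.042  0.015 -3.132]
xaxis deg 95.89321071021443 zaxis [-2.e-04 -2.e-04 -1.e+00]
```

Emit:
jog_arm([
  {"x": 0.04, "y": 0.015, "z": -0.7, "wx": 0, "wy": 0, "wz": -0.04},
  {"x": 0, "y": 0, "z": -0.9, "wx": 0, "wy": 0, "wz": 0},
  {"x": 0, "y": 0, "z": -0.9, "wx": 0, "wy": 0, "wz": 0},
  {"x": 0, "y": 0, "z": -0.9, "wx": 0, "wy": 0, "wz": 0},
  {"x": 0, "y": 0, "z": -0.48, "wx": 0, "wy": 0, "wz": 0},
  {"x": 0, "y": 0, "z": 0, "wx": 0, "wy": 0, "wz": 0},
])

```text
clock: 2.3
eef_pos: [474.4, 157.2, 47.9]
tcp_rot: [-2.11, -2.325, 0.007]
force: [0.6, -0.4, 0.4]
opening: 0.684
```

```bash
python3 - <<'E'
from h import *
import cv2
rep(-80,38.5,17)
for n,(y,x) in(("top",(150,175)),("scene",(120,245))):
    f=arm.grab_frame(n)[y:y+130,x:x+130]
    cv2.imwrite(f"pics/{n}1.png",np.clip(1.5*cv2.resize(f,None,fx=4.5,fy=4.5,interpolation=cv2.INTER_CUBIC).astype(float),0,255).astype('uint8'))
E
```

```text
t 2.3 tcp [474.4 157.2  47.9] stage [-81.9  39.1] F [ 0.6 -0.4  0.4] open 0.684301050593271
delta mm [  2.   -0.5 -30.9] units [ 0.049 -0.011 -0.772]
xaxis deg 95.56961364746482 zaxis [-0.0041 -0.002  -1.    ]
```

View pics/top1.png

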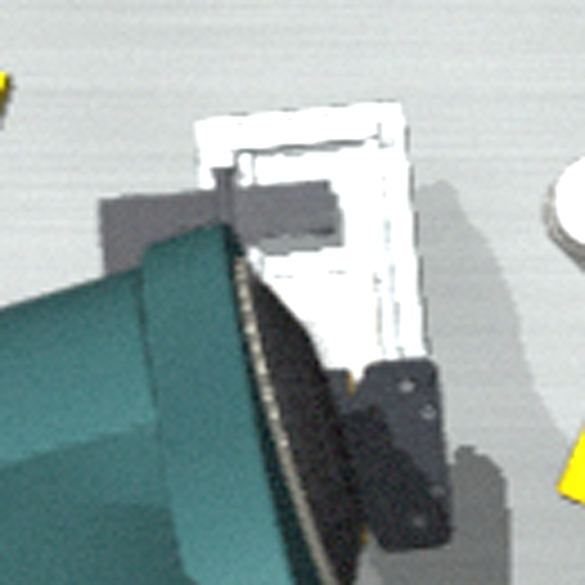

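View pics/scene1.png

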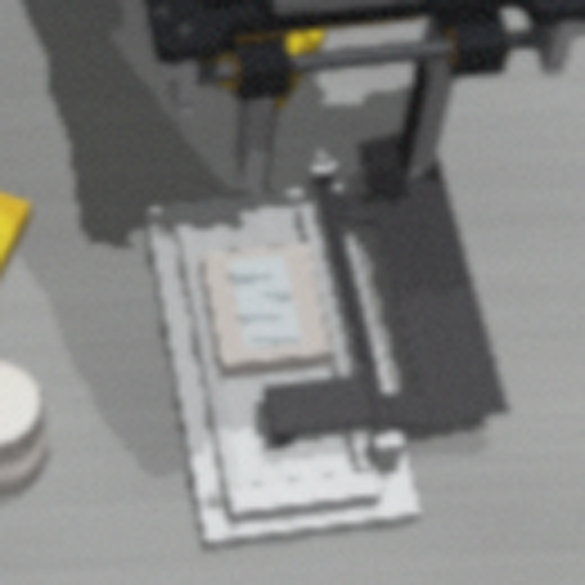

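Emit:
jog_arm([
  {"x": 0, "y": 0, "z": -0.3, "wx": 0, "wy": 0, "wz": 0},
  {"x": 0, "y": 0, "z": -0.2, "wx": 0, "wy": 0, "wz": 0},
  {"x": 0, "y": 0, "z": -0.12, "wx": 0, "wy": 0, "wz": 0},
  {"x": 0, "y": 0, "z": -0.1, "wx": 0, "wy": 0, "wz": 0},
  {"x": 0, "y": 0, "z": 0, "wx": 0, "wy": 0, "wz": 0},
])

```text
clock: 2.9
eef_pos: [476.1, 157.5, 21.2]
tcp_rot: [2.111, 2.326, -0.001]
force: [-0.5, -3.9, 4.3]
opening: 0.684
```

```bash
python3 - <<'E'
from h import *
import cv2
rep(-80,38.5,17)
for n,(y,x) in(("scene",(120,245)),):
    f=arm.grab_frame(n)[y:y+130,x:x+130]
    cv2.imwrite(f"pics/{n}2.png",np.clip(1.5*cv2.resize(f,None,fx=4.5,fy=4.5,interpolation=cv2.INTER_CUBIC).astype(float),0,255).astype('uint8'))
E
```

```text
t 2.9 tcp [476.1 157.5  21.2] stage [-80.2  39.3] F [-0.5 -3.9  4.3] open 0.6840167294029662
delta mm [ 0.3 -0.8 -4.2] units [ 0.007 -0.019 -0.104]
xaxis deg 95.54723652281983 zaxis [-2.e-04 -5.e-04 -1.e+00]
```

View pics/scene2.png

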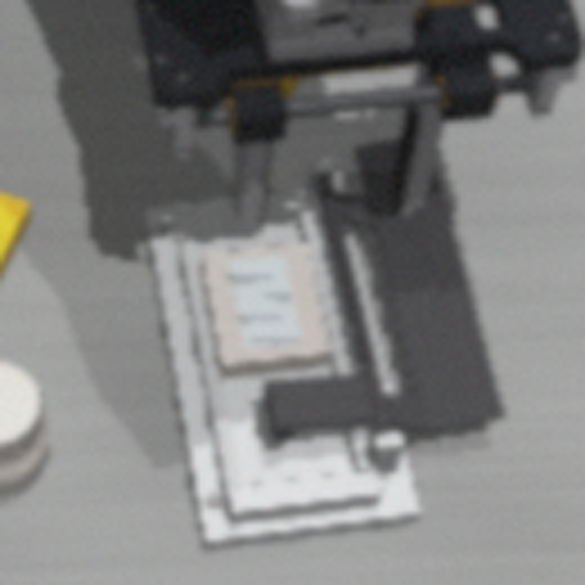

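Emit:
jog_arm([
  {"x": 0, "y": 0, "z": -0.06, "wx": 0, "wy": 0, "wz": 0},
  {"x": 0, "y": 0, "z": -0.06, "wx": 0, "wy": 0, "wz": 0},
  {"x": 0, "y": 0, "z": 0, "wx": 0, "wy": 0, "wz": 0},
])

```text
clock: 3.25
eef_pos: [476.4, 157.4, 16.9]
tcp_rot: [2.111, 2.326, 0.0]
force: [-0.2, -3.9, 7.7]
opening: 0.684
```

```bash
python3 - <<'E'
from h import *
import cv2
rep(-80,38.5,16.5)
for n,(y,x) in(("scene",(120,245)),):
    f=arm.grab_frame(n)[y:y+130,x:x+130]
    cv2.imwrite(f"pics/{n}3.png",np.clip(1.5*cv2.resize(f,None,fx=4.5,fy=4.5,interpolation=cv2.INTER_CUBIC).astype(float),0,255).astype('uint8'))
E
```

```text
t 3.25 tcp [476.4 157.4  16.9] stage [-79.9  39.2] F [-0.2 -3.9  7.7] open 0.6835353658812211
delta mm [-0.  -0.7 -0.4] units [-0.    -0.018 -0.01 ]
xaxis deg 95.5400918572056 zaxis [ 6.e-04 -3.e-04 -1.e+00]
```

View pics/scene3.png

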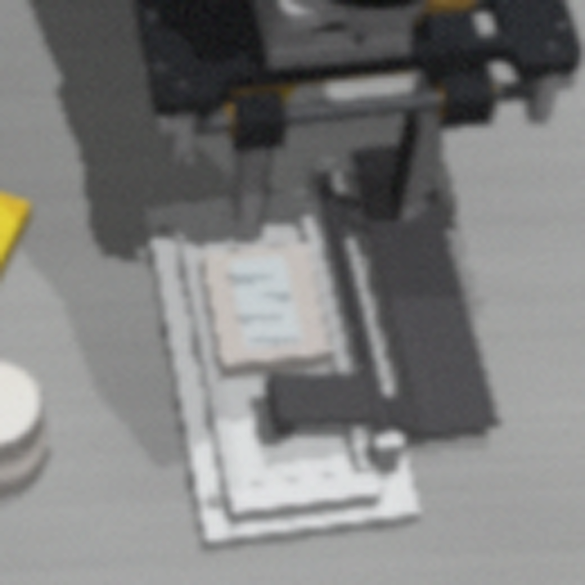

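Emit:
jog_arm([
  {"x": 0.15, "y": 0.015, "z": 0, "wx": 0, "wy": 0, "wz": 0},
  {"x": 0.15, "y": 0.015, "z": 0, "wx": 0, "wy": 0, "wz": 0},
  {"x": 0.15, "y": 0.015, "z": 0, "wx": 0, "wy": 0, "wz": 0},
  {"x": 0.15, "y": 0.015, "z": 0, "wx": 0, "wy": 0, "wz": 0},
  {"x": 0.15, "y": 0.015, "z": 0, "wx": 0, "wy": 0, "wz": 0},
])

```text
clock: 3.8
eef_pos: [505.8, 161.2, 16.9]
tcp_rot: [-2.11, -2.327, 0.0]
force: [-4.6, -0.8, 7.0]
opening: 0.686
```

```bash
python3 - <<'E'
from h import *
import cv2
rep(-8,38.5,16.5)
for n,(y,x) in(("scene",(120,245)),):
    f=arm.grab_frame(n)[y:y+130,x:x+130]
    cv2.imwrite(f"pics/{n}4.png",np.clip(1.5*cv2.resize(f,None,fx=4.5,fy=4.5,interpolation=cv2.INTER_CUBIC).astype(float),0,255).astype('uint8'))
E
```

```text
t 3.8 tcp [505.8 161.2  16.9] stage [-50.3  40.1] F [-4.6 -0.8  7. ] open 0.6864919162668432
delta mm [42.2  2.6 -0.4] units [ 1.056  0.065 -0.01 ]
xaxis deg 95.59676634999559 zaxis [-7.e-04  2.e-04 -1.e+00]
```

View pics/scene4.png

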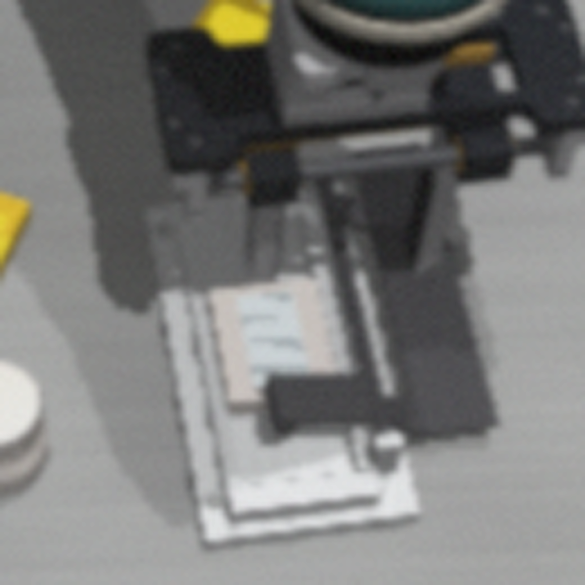

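Emit:
jog_arm([
  {"x": 0.15, "y": 0.01, "z": 0, "wx": 0, "wy": 0, "wz": 0},
  {"x": 0.15, "y": 0.01, "z": 0, "wx": 0, "wy": 0, "wz": 0},
  {"x": 0.15, "y": 0.01, "z": 0, "wx": 0, "wy": 0, "wz": 0},
  {"x": 0.15, "y": 0.01, "z": 0, "wx": 0, "wy": 0, "wz": 0},
  {"x": 0.15, "y": 0.01, "z": 0, "wx": 0, "wy": 0, "wz": 0},
  {"x": 0.1, "y": 0.01, "z": 0, "wx": 0, "wy": 0, "wz": 0},
])

```text
clock: 4.45
eef_pos: [539.9, 163.6, 16.9]
tcp_rot: [-2.11, -2.327, 0.0]
force: [-5.6, -0.5, 5.7]
opening: 0.685
```

```bash
python3 - <<'E'
from h import *
rep(-8,38.5,16.5)
E
```

```text
t 4.45 tcp [539.9 163.6  16.9] stage [-16.1  39.1] F [-5.6 -0.5  5.7] open 0.6854765211590463
delta mm [ 8.1  0.2 -0.4] units [ 0.203  0.005 -0.01 ]
xaxis deg 95.5933128967475 zaxis [-6.e-04  3.e-04 -1.e+00]
```

Now slowly to the stop, watching the x force.

Emit:
jog_arm([
  {"x": 0.05, "y": 0.005, "z": 0, "wx": 0, "wy": 0, "wz": 0},
  {"x": 0.05, "y": 0.005, "z": 0, "wx": 0, "wy": 0, "wz": 0},
  {"x": 0.03, "y": 0.003, "z": 0, "wx": 0, "wy": 0, "wz": 0},
  {"x": 0, "y": 0, "z": 0, "wx": 0, "wy": 0, "wz": 0},
])

```text
clock: 4.85
eef_pos: [545.0, 164.2, 16.9]
tcp_rot: [-2.11, -2.327, 0.0]
force: [-3.8, 0.1, 6.2]
opening: 0.685
```

```bash
python3 - <<'E'
from h import *
import cv2
rep(-8,38.5,16.5)
for n,(y,x) in(("scene",(120,245)),):
    f=arm.grab_frame(n)[y:y+130,x:x+130]
    cv2.imwrite(f"pics/{n}5.png",np.clip(1.5*cv2.resize(f,None,fx=4.5,fy=4.5,interpolation=cv2.INTER_CUBIC).astype(float),0,255).astype('uint8'))
E
```

```text
t 4.85 tcp [545.  164.2  16.9] stage [-11.   39.1] F [-3.8  0.1  6.2] open 0.6845712000679481
delta mm [ 3.  -0.3 -0.4] units [ 0.076 -0.009 -0.01 ]
xaxis deg 95.59744683840906 zaxis [-5.e-04  3.e-04 -1.e+00]
```

View pics/scene5.png

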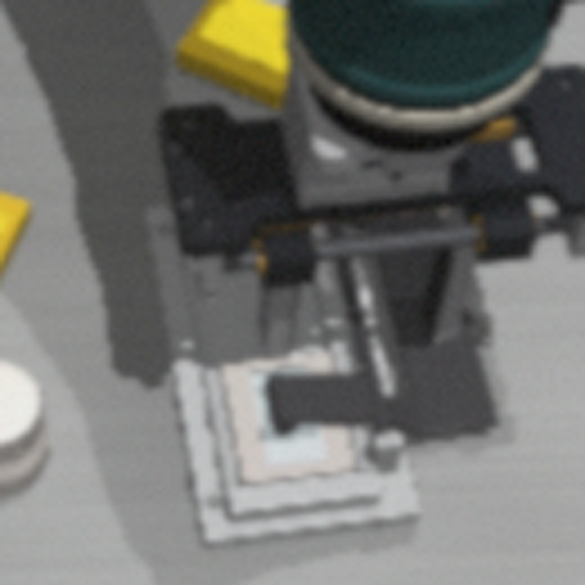

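Emit:
jog_arm([
  {"x": 0.03, "y": 0.003, "z": 0, "wx": 0, "wy": 0, "wz": 0},
  {"x": 0.03, "y": 0.003, "z": 0, "wx": 0, "wy": 0, "wz": 0},
  {"x": 0.03, "y": 0.003, "z": 0, "wx": 0, "wy": 0, "wz": 0},
  {"x": 0, "y": 0, "z": 0, "wx": 0, "wy": 0, "wz": 0},
])

```text
clock: 5.3
eef_pos: [545.9, 164.1, 16.5]
tcp_rot: [-2.108, -2.324, 0.007]
force: [-20.0, -1.8, 18.4]
opening: 0.688
```

```bash
python3 - <<'E'
from h import *
import cv2
rep(-8,38.5,16.5)
f=arm.grab_frame("scene")
f=f[180:250,275:365]
cv2.imwrite(f"pics/scene6.png",np.clip(1.7*cv2.resize(f,None,fx=8,fy=8,interpolation=cv2.INTER_CUBIC).astype(float),0,255).astype('uint8'))
E
```

```text
t 5.3 tcp [545.9 164.1  16.5] stage [-10.1  39. ] F [-20.   -1.8  18.4] open 0.6877846751128894
delta mm [ 2.2 -0.3  0. ] units [ 0.054 -0.008  0.001]
xaxis deg 95.5661952056976 zaxis [-5.9e-03 -6.0e-04 -1.0e+00]
```

View pics/scene6.png

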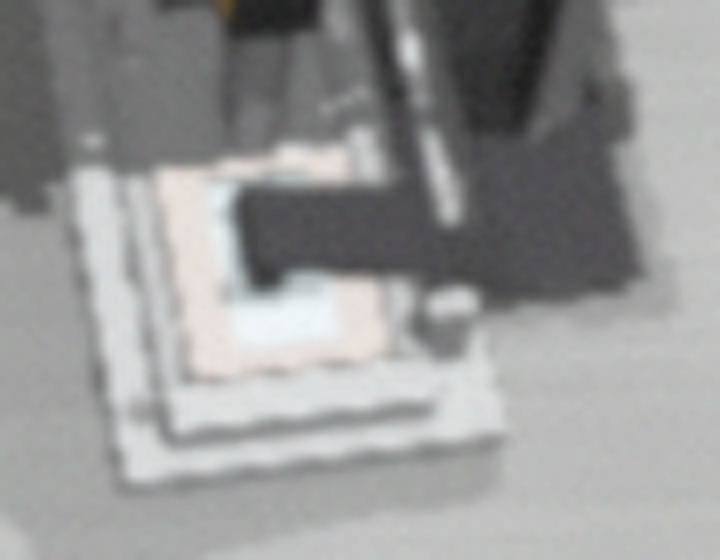

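```bash
python3 - <<'E'
from h import *
t2=np.array([562.62,126.96])
for nm,c,z in (("holder front",[(195,377),(290,368),(385,356)],24),("holder rear",[(158,170),(345,150)],24),("bar outer",[(172,438),(435,404)],22),("plate",[(122,488),(503,435)],10)):
    p=ray("scene",np.array(c)/8+[275,180],z)[:,:2]
    print(nm,((p-t2)@MS).round(1),((p-T)@MS)[:,0].round(1))
E
```

```text
holder front [[ 58.2 -25.2]
 [ 59.   -2.1]
 [ 59.   21.4]] [61.1 61.9 61.9]
holder rear [[ -0.4 -24.3]
 [  0.4  23.1]] [2.5 3.3]
bar outer [[ 72.6 -33.2]
 [ 72.5  31.1]] [75.5 75.4]
plate [[ 78.3 -45.8]
 [ 77.4  48.4]] [81.2 80.2]
```

Emit:
jog_arm([
  {"x": -0.05, "y": -0.005, "z": 0, "wx": 0, "wy": 0, "wz": 0},
  {"x": -0.05, "y": -0.005, "z": 0, "wx": 0, "wy": 0, "wz": 0},
  {"x": -0.07, "y": -0.007, "z": 0, "wx": 0, "wy": 0, "wz": 0},
  {"x": -0.07, "y": -0.007, "z": 0, "wx": 0, "wy": 0, "wz": 0},
  {"x": 0, "y": 0, "z": 0, "wx": 0, "wy": 0, "wz": 0},
])

```text
clock: 5.85
eef_pos: [540.2, 163.8, 17.5]
tcp_rot: [2.11, 2.326, 0.004]
force: [2.0, -0.2, 5.1]
opening: 0.687
```

```bash
python3 - <<'E'
from h import *
import cv2
rep(-8,38.5,16.5)
f=arm.grab_frame("scene")
f=f[180:250,275:365]
cv2.imwrite(f"pics/scene7.png",np.clip(1.7*cv2.resize(f,None,fx=8,fy=8,interpolation=cv2.INTER_CUBIC).astype(float),0,255).astype('uint8'))
E
```

```text
t 5.85 tcp [540.2 163.8  17.5] stage [-15.8  39.2] F [ 2.  -0.2  5.1] open 0.6865160818721973
delta mm [ 7.8  0.1 -1. ] units [ 0.195  0.002 -0.026]
xaxis deg 95.57011805734433 zaxis [ 0.0025  0.0011 -1.    ]
```

View pics/scene7.png

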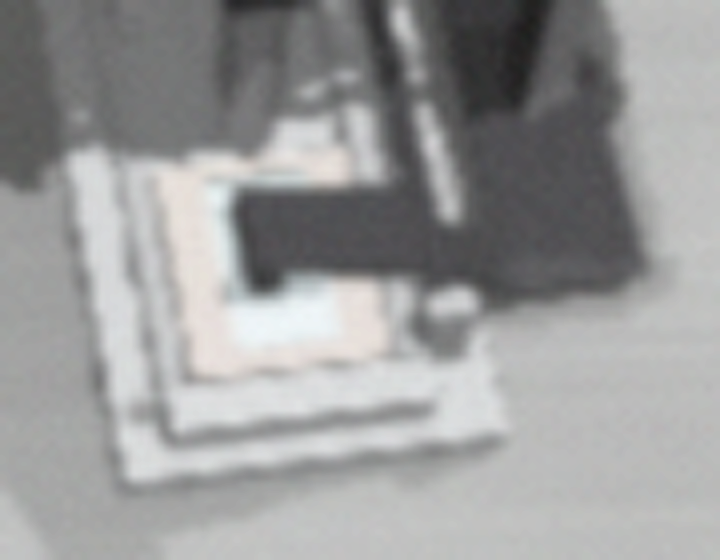

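Emit:
jog_arm([
  {"x": 0, "y": 0, "z": 0.1, "wx": 0, "wy": 0, "wz": 0},
  {"x": 0, "y": 0, "z": 0.1, "wx": 0, "wy": 0, "wz": 0},
  {"x": 0, "y": 0, "z": 0.2, "wx": 0, "wy": 0, "wz": 0},
  {"x": 0, "y": 0, "z": 0.5, "wx": 0, "wy": 0, "wz": 0},
  {"x": 0, "y": 0, "z": 0.8, "wx": 0, "wy": 0, "wz": 0},
  {"x": 0, "y": 0, "z": 0.9, "wx": 0, "wy": 0, "wz": 0},
  {"x": 0, "y": 0, "z": 0.9, "wx": 0, "wy": 0, "wz": 0},
  {"x": 0, "y": 0, "z": 0.9, "wx": 0, "wy": 0, "wz": 0},
])

```text
clock: 6.7
eef_pos: [538.8, 162.9, 194.6]
tcp_rot: [2.111, 2.327, -0.0]
force: [-0.7, -0.1, -0.0]
opening: 0.687
```

Emit:
jog_arm([
  {"x": -0.6, "y": 0.6, "z": 0.2, "wx": 0, "wy": 0, "wz": 0},
  {"x": -0.6, "y": 0.6, "z": 0, "wx": 0, "wy": 0, "wz": 0},
  {"x": -0.6, "y": 0.6, "z": 0, "wx": 0, "wy": 0, "wz": 0},
  {"x": -0.6, "y": 0.6, "z": 0, "wx": 0, "wy": 0, "wz": 0},
  {"x": -0.6, "y": 0.6, "z": 0, "wx": 0, "wy": 0, "wz": 0},
  {"x": -0.4, "y": 0.6, "z": 0, "wx": 0, "wy": 0, "wz": 0},
  {"x": 0, "y": 0.6, "z": 0, "wx": 0, "wy": 0, "wz": 0},
  {"x": 0, "y": 0, "z": 0, "wx": 0, "wy": 0, "wz": 0},
])

```text
clock: 7.5
eef_pos: [402.1, 333.8, 201.1]
tcp_rot: [-2.106, -2.33, -0.001]
force: [0.5, -0.4, -0.5]
opening: 0.689
```

```bash
python3 - <<'E'
from h import *
import cv2
rep(-8,38.5,16.5)
f=arm.grab_frame("scene");cv2.imwrite("pics/scene8full.png",f)
f=f[150:250,265:365]
g=arm.grab_frame("top");cv2.imwrite("pics/top8full.png",g)
g=g[165:265,190:290]
o=np.hstack([cv2.resize(i,(400,400),interpolation=cv2.INTER_CUBIC) for i in(f,g)])
cv2.imwrite(f"pics/both8.png",np.clip(1.5*o.astype(float),0,255).astype('uint8'))
E
```

```text
t 7.5 tcp [402.1 333.8 201.1] stage [-136.4  222. ] F [ 0.5 -0.4 -0.5] open 0.6892439046797454
delta mm [ 145.9 -169.9 -184.6] units [ 3.648 -4.249 -4.615]
xaxis deg 95.77595157460254 zaxis [ 1.e-04  7.e-04 -1.e+00]
```

View pics/both8.png

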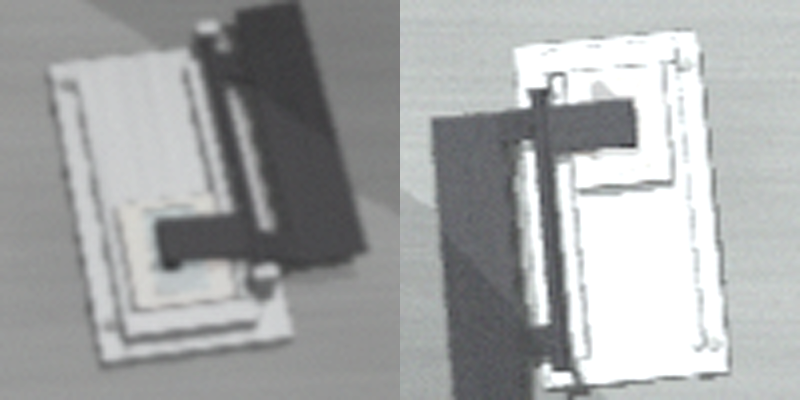

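View pics/scene8full.png

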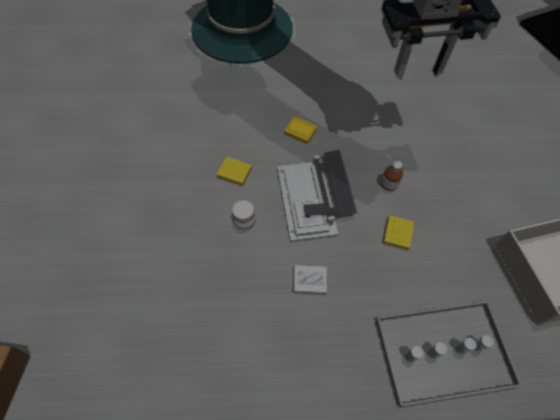

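```bash
python3 - <<'E'
from h import *
tt=np.array([557.,125.6])
print("rear top",((ray("top",np.array([(180,190),(270,182)])/4+[190,165],24)[:,:2]-tt)@MS).round(1))
t2=np.array([562.62,126.96])
print("scene rear/front",((ray("scene",np.array([(118,206),(210,195),(138,308),(232,296)])/4+[265,150],24)[:,:2]-t2)@MS).round(1))
# pre-existing edge for stop check in top view: end stop inner face, from the first picture
print("stop inner (z10..22)",[((ray("top",np.array([(220,112),(350,100)])/4.8+[185,160],z)[:,:2]-tt)@MS)[:,0].round(1) for z in (10,22)])
E
```

```text
rear top [[ -0.3  21.8]
 [ -0.5 -23.9]]
scene rear/front [[  0.1 -24.9]
 [  0.3  21.9]
 [ 58.  -24.9]
 [ 57.9  21.3]]
stop inner (z10..22) [array([62.1, 62.1]), array([60.2, 60.2])]
```

```bash
python3 -c "
from station import arm
print(arm.sign_off())"
```

```text
the job is handed in; nothing more can be done
None
```

The holder is loaded and the job is handed in. One fingertip held the clip's bar down to about level (tip 17 mm up). The other pushed the holder about 60 mm along the channel until it stopped firmly, the push force rising from about 4–5 N to 20 N. I then backed off about 6 mm with the clip still up, raised the tool so the clip closed, and moved clear at 7.5 s.

**Last checks:**
- **Holder position:** its rear edge was at stage x -0.5 to 0.3 mm in both cameras (home is 0). Its front edge read about 58 mm in the scene view, against 60 mm at home; I put that down to pixel blur.
- **Clip and tool:** the tongue was down on the holder and the tool force was about 0 N.
- **Other things:** the spare, the vial, the jar and the yellow look-alikes looked unmoved in the final scene picture.

**Disagreements:**
- **Stage position:** the two cameras differed by 5.6 mm on the stage's position along x. I moved by the average, and measured the holder in each camera's own stage frame.
- **Force at the stop:** the vertical force also rose briefly to 18 N as the tool tilted slightly. It was back to 5 N after backing off.

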